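# Open the dry-block heater and fit its tube block

## Task

Get the block heater ready for loading: swing its lid back past upright until it rests against the rubber buffer behind it, feeling for the buffer and not forcing the lid against it. Then pick up the aluminium tube block by its T-handle and lower it gently into the heater's empty bay until it is fully home, flush with the deck. Leave the lid resting on the buffer, and do not disturb the other things on the bench.

Things in the scene. Friction and masses are not known exactly. Their poses are not given: they have to be found in the camera images.
- heater: bench dry-block heater, white, fixed, 300 mm deep (its x), 200 mm wide (y). Origin: centre of its underside; x points from the sloped control console (robot side) to the rear, y along the hinge line, z up. The console is the front 120 mm, rising from 45 to 75 mm high; behind it the flat deck, 95 mm high, holds the bay under the lid
- bay (a point): centre of the bay's mouth, at deck height (95 mm). The bay is a rectangular pocket, 60 mm along the heater's x and 80 mm along its y, 50 mm deep, open at the top; axes as the heater's. It lies under the lid, 90 mm in front of the hinge line
- lid_hinge (a point): middle of the lid's hinge line, at the rear of the deck, 103 mm above the bench, fixed to the heater, axes as the heater's (hinge axis = y)
- lid_handle (a point): middle of the lid's bar handle: round steel bar, 11 mm in diameter, 100 mm long, parallel to the hinge line and 197 mm from it, standing 32 mm clear of the lid's front edge on a post at each end, so that fingers can go down on both sides of it. It moves and turns with the lid
- lid (a joint): opening angle (rad) of the grey lid, a flat plate 165 x 190 x 16 mm, about 0.45 kg: 0 shut, 1.57 upright; it swings up and back over the hinge. A friction hinge (0.6 N m) holds it wherever it is left; raising it takes about 5 N at the handle. Upright is not its stop: leaning back, it meets the rubber buffer somewhere between 1.65 and 1.85 rad
- lid_rest: steel frame behind the heater: two rods and a cross plate with a round rubber buffer (22 mm) that stops the open lid, 198 mm above the bench. Origin: on the bench, 15 mm behind the hinge line; axes as the heater's. The buffer is screwed up to 14 mm in or out, not measured: feel for it. The frame bears 40 N there (about 20 N of push at the lid's handle), when the rubber gives 3 mm
- block_handle (a point): middle of the black T-handle bar on the loose aluminium tube block: bar 60 mm long (its y), 12 mm wide (its x), 14 mm high, on an 8 mm rod, centre 95 mm above the block's underside. Axes are the block's; z up
- block_center (a point): centre of the same block with its handle, half-way up (51 mm above its underside; 102 mm high in all). Aluminium part 56 mm (x) by 76 mm (y) by 50 mm high with ten wells, lower edges bevelled, 0.42 kg. It fits the bay either way round, long side along the heater's y, with 2 mm to spare on each side; home, it is flush with the deck, its handle centre 45 mm above
- block: the same tube block, origin at the centre of its underside
- beaker: bystander: glass beaker, 68 mm wide, 85 mm high, open at the top; origin under its centre
- amber_bottle: bystander: brown glass bottle, 52 mm wide, 105 mm high; origin under its centre
- flask: bystander: conical glass flask, 84 mm wide, 128 mm high; origin under its centre
- slide_box: bystander: flat blue slide box, 100 x 85 x 34 mm; origin under its centre
- petri_dishes: bystander: two stacked petri dishes, 92 mm wide, 29 mm high; origin under the centre
- tube_rack: bystander: white tube rack with capped tubes, 50 x 170 mm, 105 mm high; origin under its centre
- spatula: bystander: spatula with a wooden handle, 170 mm long, lying on the bench
Things that resemble listed ones, but are neither listed nor needed, are in the scene too. What is shaped like the block but green or pink is not meant.

How it is judged:
By the outcome, as a careful person would: the job done as asked, in the order asked, and still so for the second after the job is handed in, with the robot touching nothing.
It also fails if it takes over 72 s, if anything falls off the work surface, if the arm or the gripper's body presses on something with over 40 N, if the wrist force passes 120 N, or if a joint passes its speed limit or range.

## Robot

A 7-joint arm with a two-finger parallel gripper is mounted at the origin on the work surface. World frame = base frame: x ahead of the robot, y to its left, z up, the work surface at z = 0. Lengths are in m, angles in rad, forces in N, time in s.
With the tool pointing down it reaches from about 0.4 to 0.875 m from the base axis. Payload 6.5 kg.
Tool frame: the origin (TCP) lies at the very end of the fingers, on their centre line; the grasp point (between the pads) lies 19 mm behind it; z points along the fingers, y is the direction in which the jaws open and shut (so a half turn about z gives the same grasp; the last joint's range is limited). The gripper opens to 88 mm and grips with 3 to 60 N. Pads are 18 mm wide; open, the fingers measure 123 mm over their backs; the gripper's body (75 mm by 187 mm) begins 45 mm behind the grasp point.
Start: joints at [1.106, 0.536, -0.004, 1.538, 0.003, 1.067, -0.071], TCP at [0.252, -0.599, 0.239] pointing down, gripper open.
Joint ranges: [-2.7, 2.7], [-0.37, 2.16], [-1.27, 1.26], [0.24, 2.4], [-1.31, 4.45], [0.19, 1.91], [-2.76, 2.76]. Speed limits (rad/s): [2.39, 2.39, 3.14, 3.14, 3.14, 3.14, 3.14].

## Interface

Orientations are given as [roll, pitch, yaw] about the fixed x, y, z axes, in that order (R = Rz(yaw) Ry(pitch) Rx(roll)).
In Python, from cell import get_state, camera, get_calibration, finish_job, regions_of gives the robot as it stands.
- The arm moves only by the tool send_rows, never from a script. Its argument "plan" is a list that holds one entry, the list of rows, each a list of 7 numbers: the turn, a rotation vector about the tool's x, y, z in degrees, then the shift along the tool's x, y, z in mm, then the finger opening in mm, from 0 to 88.1. A call has 1 to 20 rows; each row is the pose to reach, as a shift and turn from the pose measured when the call began, along the tool's axes at that moment; what a row does not reach only later rows make up. A row lasts 1/12 s, in which the tool goes at most 41.7 mm and 7.16 degrees, less where a joint would pass 70% of its speed; a pose out of reach is approached as far as the arm can. A call with a gripper value outside its range is refused whole. The fingers move at their own pace and stop on an object; the grip force is fixed at half the most. Time passes only in rows, so rows that repeat a pose let the fingers close. It gives the time, the measured TCP pose, the force and the opening at its end, in the units of the state.
- get_state(): the state, without advancing time (a new reading comes with each control period).
- camera(name): name is "scene" or "top" or "wrist"; returns the picture (400x640x3 uint8, blue, green, red); there is no depth.
- get_calibration(name): a dict with "fx", "fy", "cx", "cy" (pixels), "origin" and "orientation" of the camera in the world. Camera axes: x right, y up, looking along -z (the intrinsics and any distortion apply to the point x, -y, -z); pixel columns grow to the right and rows downward; lengths in m; the calibration is good to about 2 mm. A picture is of the moment at which its call begins: read the wrist's pose just before it. get_calibration takes no time and is no camera call; for the wrist camera it gives the pose at the moment of the call.
- finish_job(): hands the job in, once; it reports no verdict.
Trained networks look in the newest picture that a camera, given by its name, has taken for a name from the list of things; names that differ only in an ending like _2 or _b are one class to them, and where a whole thing is asked for, a point or a joint stands for the part that bears it (a point fixed in the world has none). Each returns a list of dicts, best first, with "p" (0 to 1); they miss things now and then, are a little off and sometimes report something else, mostly with a low value. They report only what shows in the picture. A call takes as long as a camera call. They do not tell look-alikes from the thing itself.
- regions_of(camera, name): "mask" (400x640 bool, what is visible of it) and "extent" ([left, top, right, bottom] in pixels, round what is visible of it).
The state is a dict: "time_s": time; "joint_positions": joint angles; "joint_vel": joint speeds; "joint_efforts": joint torques, N m; "eef_pos": TCP position; "eef_rot": TCP orientation; "force": force on the tool from outside, world axes, zero at the start; "ft_torque": the same for the moment, N m; "finger_gap": opening from 0.0 (shut) to 1.0 (fully open).
Only numpy, scipy, OpenCV 4.12 (cv2) and the standard library are available. Lean on these libraries where they do the work, as an engineer would, in place of code of your own. Each camera call takes 0.05 s, during which the arm holds its last target. There are 200 camera calls.

## Working session

There is one attempt and no reset: what is moved stays moved. The work goes in short steps, Python scripts to look and compute and a tool call to move; the robot and the scene stay as the last step left them, time stands still between calls to the robot, and variables do not carry over. Pictures are saved under pics/ and viewed, about 8 in all and at most 12, crops included, and the job is handed in when it is done.

Besides the shell and the picture viewer there is one more tool, called by a JSON object that holds its "method" and its "body", one argument or row to a line. send_rows: Moves the arm, as the interface text tells. Its arguments: {"type":"object","properties":{"plan":{"type":"array","items":{"type":"array","items":{"type":"array","items":{"type":"number"}}}}},"required":["plan"]}

```bash
ls; mkdir -p pics; cat > h.py <<'E'
import numpy as np, cv2
from cell import *
from scipy.spatial.transform import Rotation as R
def rot(o):
    o=np.array(o,float)
    if o.shape==(3,3): return o
    return R.from_euler('xyz',o).as_matrix() if o.size==3 else R.from_quat(o).as_matrix()
def ray(cal,u,v):
    d=np.array([(u-cal['cx'])/cal['fx'],-(v-cal['cy'])/cal['fy'],-1.])
    return np.array(cal['origin']),rot(cal['orientation'])@d
def at_z(cal,u,v,z):
    o,d=ray(cal,u,v); return o+d*(z-o[2])/d[2]
def proj(cal,p):
    q=rot(cal['orientation']).T@(np.array(p)-np.array(cal['origin']))
    return np.array([cal['cx']+cal['fx']*q[0]/-q[2],cal['cy']+cal['fy']*q[1]/q[2]])
def tool(p,s=None):
    "world point -> mm in current tool frame"
    s=s or get_state(); return 1000*rot(s['eef_rot']).T@(np.array(p)-np.array(s['eef_pos']))
E
python3 - <<'E'
from h import *
print(get_state())
for n in ['scene','top']:
    im=camera(n); cv2.imwrite(f'pics/{n}0.png',im); print(n,get_calibration(n))
    for t in ['heater','lid','block','lid_rest','lid_handle','block_handle']:
        for r in regions_of(n,t)[:4]:
            m=r['mask']; c=np.argwhere(m).mean(0)[::-1] if m.any() else None
            print(' ',t,round(r['p'],2),r['extent'],c)
E
```

```text
pics
{'time_s': 0.0, 'joint_positions': array([ 1.10577602,  0.53712513, -0.0044352 ,  1.53885534,  0.00259479,
        1.06731071, -0.07116737]), 'joint_vel': array([-0.00014633,  0.00069912, -0.00021861, -0.00035431, -0.00017432,
        0.00167884,  0.00128518]), 'joint_efforts': array([ 1.05917341e-03, -5.70990944e+01,  9.91311371e-01, -2.51609838e+01,
       -5.62669057e-02,  1.79166481e-02,  1.38374894e-04]), 'eef_pos': array([ 0.2521625 , -0.59843257,  0.23787264]), 'eef_rot': array([-3.13990425e+00,  1.21694507e-04,  3.98919481e-01]), 'force': array([-0.31297453,  0.31035903, -0.68912967]), 'ft_torque': array([ 0.01721532, -0.00595472,  0.03332621]), 'finger_gap': 0.9998531704989312}
scene {'fx': 512.5174912182787, 'fy': 512.5174912182787, 'cx': 318.87810563161804, 'cy': 198.42857067214905, 'origin': array([1.30087343, 0.8980404 , 1.0224708 ]), 'orientation': array([ 0.87708481, -0.0166289 ,  2.42833459])}
  heater 0.85 [250.9, 154.8, 385.5, 247.3] [314.44531454 198.90589924]
  lid 0.84 [270.8, 150.7, 352.7, 217.8] [308.70072751 183.90112434]
  block 0.94 [234.7, 155.9, 262.7
[... 1384 characters left out ...]
76.7] [384.76969697 261.70909091]
  block 0.63 [328.3, 97.6, 356.8, 122.8] [342.51550388 110.47093023]
  block 0.56 [388.3, 172.1, 418.9, 198.2] [403.64015152 183.46401515]
  lid_rest 0.79 [317.8, 135.7, 356.0, 162.4] [340.78884462 143.60956175]
  lid_rest 0.36 [293.6, 157.9, 363.2, 233.4] [325.13697546 193.12140406]
  lid_handle 0.71 [287.0, 158.8, 361.4, 232.5] [325.20668058 193.32593946]
  block_handle 0.95 [388.8, 175.3, 415.9, 191.3] [403.51076321 183.59686888]
  block_handle 0.82 [433.4, 240.2, 467.7, 268.9] [448.63148789 254.48615917]
  block_handle 0.81 [331.3, 95.7, 357.0, 125.6] [343.06985294 110.70588235]
  block_handle 0.56 [369.3, 247.7, 400.9, 278.2] [384.50857143 262.27619048]
```

```bash
python3 - <<'E'
import cv2
im=cv2.imread('pics/top0.png'); cv2.imwrite('pics/top0c.png',cv2.resize(im[70:300,250:510],None,fx=3,fy=2.6,interpolation=cv2.INTER_CUBIC))
im=cv2.imread('pics/scene0.png'); cv2.imwrite('pics/scene0c.png',cv2.resize(im[90:290,170:430],None,fx=3,fy=3,interpolation=cv2.INTER_CUBIC))
E
```

```text
(no output)
```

View pics/top0c.png

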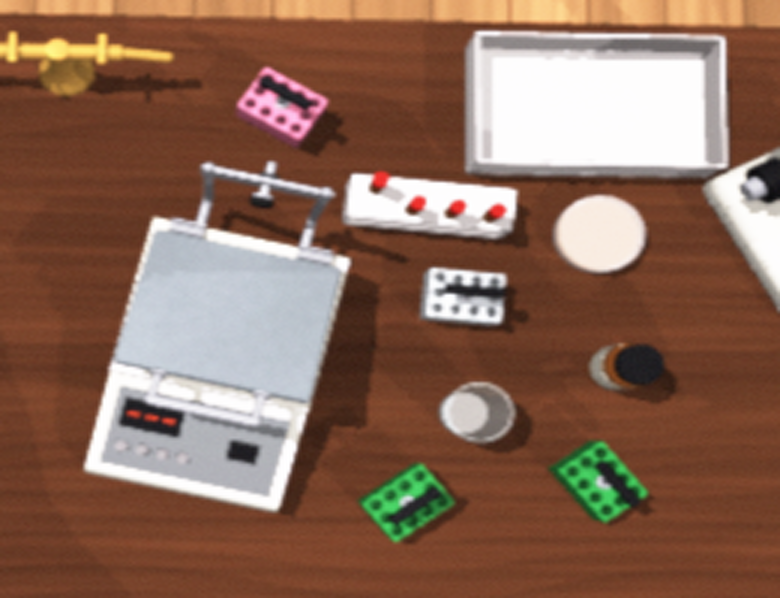

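View pics/scene0c.png

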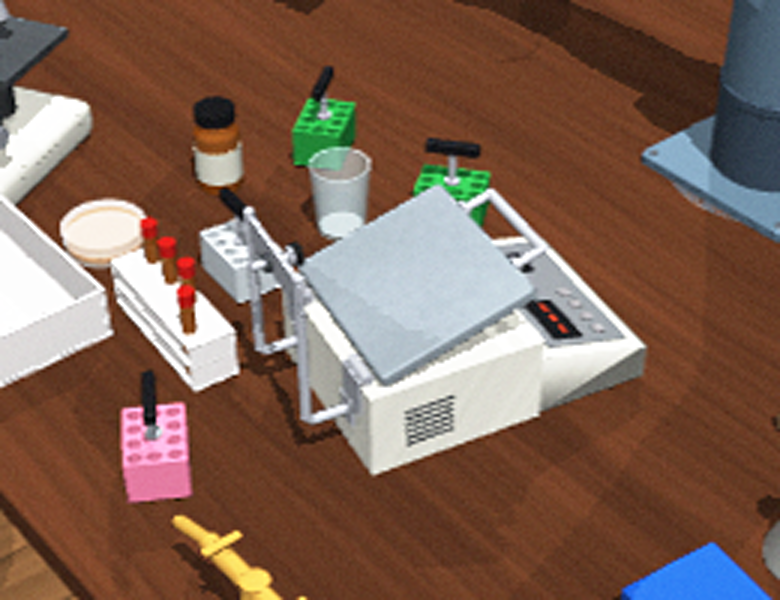

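Top view: the heater is in the middle left, its lid slightly ajar, with the rest frame behind it. Four blocks share the shape: pink (343,110), green (385,262), green (448,254), and bare aluminium (404,184). Only the aluminium one fits; it stands between the tube rack and the beaker. I'll confirm it close up later. Next I fit the heater pose from clicked corners in both views.

```bash
python3 - <<'E'
from h import *
from scipy.optimize import least_squares
T=get_calibration('top');S=get_calibration('scene')
t=lambda x,y:(T,(x/3+250,y/2.6+70)); s=lambda x,y:(S,(x/3+170,y/3+90))
fix=[(t(155,220),(150,100,95)),(t(350,258),(150,-100,95)),(t(85,470),(-150,100,45)),(t(275,510),(-150,-100,45)),
 (s(375,472),(150,100,0)),(s(370,385),(150,100,95)),(s(640,375),(-150,100,0)),(s(645,347),(-150,100,45)),(s(540,325),(-30,100,95)),(s(540,412),(-30,100,0))]
lid=[(t(115,365),(165,95,8)),(t(305,402),(165,-95,8)),(t(150,403),(197,50,0)),(t(263,417),(197,-50,0)),
 (s(437,187),(165,-95,8)),(s(535,287),(165,95,8)),(s(490,193),(197,-50,0)),(s(545,244),(197,50,0)),(s(388,380),(0,95,8))]
def world(p,q):
    c,s_=np.cos(p[2]),np.sin(p[2]); q=np.array(q)/1000
    return np.array([p[0]+c*q[0]-s_*q[1],p[1]+s_*q[0]+c*q[1],q[2]])
def lp(p,l):
    c,s_=np.cos(p[4]),np.sin(p[4]); return (p[3]*1000-c*l[0]+s_*l[2],l[1],103+s_*l[0]+c*l[2])
def res(p):
    r=[proj(c,world(p,q))-np.array(uv) for (c,uv),q in fix]+[proj(c,world(p,lp(p,l)))-np.array(uv) for (c,uv),l in lid]
    return np.concatenate(r)
b=None
for y0 in (-.2,-.3,0,3):
    f=least_squares(res,[.5,.05,y0,.145,.2],loss='soft_l1')
    if b is None or f.cost<b.cost:b=f
p=b.x; print(p,b.cost); print(res(p).reshape(-1,2).round(1).tolist())
print('handle',world(p,lp(p,(197,0,0))),'hinge',world(p,(p[3]*1000,0,103)),'bay',world(p,(p[3]*1000-90,0,95)))
# block
for n,uv in (('T',(403.5,183.6)),):print('bar',at_z(T,*uv,.095))
print('barS',at_z(S,232/3+170,204/3+90,.095))
for uv in ((443,288),(508,292)):print('barT ends',at_z(T,uv[0]/3+250,uv[1]/2.6+70,.1))
for uv in ((428,268),(508,270),(503,325),(422,318)):print('top corner',at_z(T,uv[0]/3+250,uv[1]/2.6+70,.05))
E
```

```text
[ 0.51108398  0.03286055 -0.21494179  0.133789    0.28908465] 22.88723474351538
[[-1.1, -0.3], [-0.7, 0.3], [0.0, 1.7], [1.0, 1.3], [-1.1, 0.7], [0.0, 4.6], [-0.2, 0.1], [-0.3, -1.9], [0.9, 4.6], [-0.9, 0.4], [-1.0, -0.5], [1.6, 0.6], [0.2, -0.1], [-2.6, 2.7], [0.1, -2.3], [0.5, -0.5], [-0.4, 0.1], [-1.1, 1.3], [-2.2, -0.8]]
handle [0.45731391 0.04459932 0.15915977] hinge [0.64179434 0.00432462 0.103     ] bay [0.55386535 0.02352077 0.095     ]
bar [ 0.5959346  -0.20894543  0.095     ]
barS [ 0.60197307 -0.2268003   0.095     ]
barT ends [ 0.60355952 -0.19065283  0.1       ]
barT ends [ 0.59993645 -0.25519672  0.1       ]
top corner [ 0.63311341 -0.18394437  0.05      ]
top corner [ 0.63199718 -0.26647003  0.05      ]
top corner [ 0.56642503 -0.2610066   0.05      ]
top corner [ 0.5735212  -0.17779852  0.05      ]
```

```bash
cat >> h.py <<'E'
def goto(p,yaw):
    "prints row (turn deg, shift mm) to tool-down pose"
    s=get_state(); Rc=rot(s['eef_rot']); Rt=R.from_euler('xyz',[np.pi,0,yaw]).as_matrix()
    rv=np.degrees(R.from_matrix(Rc.T@Rt).as_rotvec()); print('row',np.r_[rv,tool(p,s)].round(1).tolist())
E
python3 - <<'E'
from h import *
goto((.45,.045,.26),1.356)
c=get_calibration('wrist'); s=get_state(); print(c, tool(c['origin'],s), rot(s['eef_rot']).T@rot(c['orientation']))
E
```

```text
row [-0.0, 0.0, -54.8, 432.2, -516.7, -21.3]
{'fx': 355.1719316178124, 'fy': 355.1719316178124, 'cx': 317.9166261491339, 'cy': 198.97371298059906, 'origin': array([ 0.32304902, -0.56816889,  0.38544504]), 'orientation': array([-3.04901256e-01,  1.43230739e-04, -1.17250697e+00])} [  77.07926315   -0.96753819 -146.7307078 ] [[-4.78207970e-04  9.53882048e-01  3.00181296e-01]
 [ 9.99999875e-01  4.12097696e-04  2.83546370e-04]
 [ 1.46765772e-04  3.00181394e-01 -9.53882125e-01]]
```

{"method": "send_rows", "body": {
  "plan": [
    [[0,0,-27,200,-250,-40,22],[0,0,-27,200,-250,-40,22],[0,0,-27,200,-250,-40,22],[0,0,-27,200,-250,-40,22],[0,0,-27,200,-250,-40,22],[0,0,-27,200,-250,-40,22],[0,0,-27,200,-250,-40,22],[0,0,-27,200,-250,-40,22],[0,0,-54.8,432,-517,-21,22],[0,0,-54.8,432,-517,-21,22],[0,0,-54.8,432,-517,-21,22],[0,0,-54.8,432,-517,-21,22],[0,0,-54.8,432,-517,-21,22],[0,0,-54.8,432,-517,-21,22],[0,0,-54.8,432,-517,-21,22],[0,0,-54.8,432,-517,-21,22],[0,0,-54.8,432,-517,-21,22],[0,0,-54.8,432,-517,-21,22],[0,0,-54.8,432,-517,-21,22]]
  ]
}}

```text
time_s: 2.28
eef_pos: [0.4498, 0.0461, 0.2597]
eef_rot: [-3.141, -0.0, 1.358]
force: [-0.1, -0.7, -0.3]
finger_gap: 0.249
```

```bash
python3 - <<'E'
from h import *
s=get_state(); print(s['eef_pos'],s['eef_rot'],s['finger_gap'],s['joint_positions'].round(2))
c=get_calibration('wrist'); im=camera('wrist'); np.save('w1.npy',np.array([c],dtype=object),allow_pickle=True)
for q in ((.457,.045,.159),):print(proj(c,q))
cv2.imwrite('pics/w1.png',im)
E
```

```text
[0.44975022 0.04612206 0.25968343] [-3.14137981e+00 -1.35348424e-04  1.35804910e+00] 0.24874504786011883 [ 0.33  0.22 -0.6   1.99  0.15  0.98 -0.56]
[329.67283345 198.87934844]
```

View pics/w1.png

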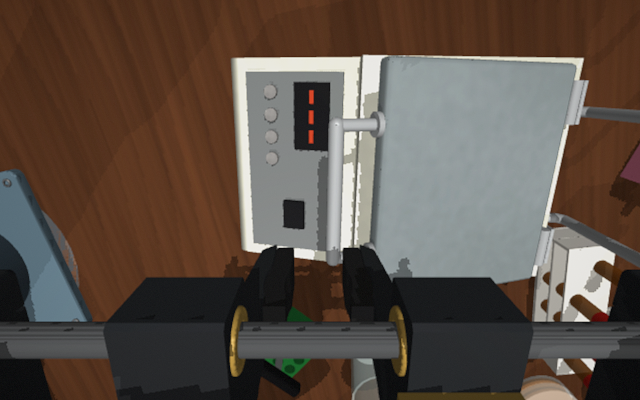

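Wrist view: the lid handle bar runs from about (336,122) to (334,265), nearly parallel to the image columns, and it is about 5 px further back than predicted.

```bash
python3 - <<'E'
from h import *
c=get_calibration('wrist'); h=np.array([np.cos(.215),-np.sin(.215),0])
for z in (.15,.159,.165):
    a=at_z(c,335.5,122,z);b=at_z(c,334,264,z);m=(a+b)/2;print(z,np.linalg.norm(a-b),m,tool(m))
print([proj(c,at_z(c,335,193,.159)+h*0.01)])
for uv in ((583,57),(537,277)): print(at_z(c,*uv,.095))
E
```

```text
0.15 0.11191135052072748 [0.46038744 0.04092157 0.15      ] [ -1.23021384  11.4386327  109.60049775]
0.159 0.10798112691399167 [0.46055167 0.04374905 0.159     ] [  1.56107361  10.99189748 100.59879166]
0.165 0.10536097784283445 [0.46066115 0.04563403 0.165     ] [ 3.42193191 10.694074   94.59765427]
[array([348.77120397, 192.98874455])]
[0.68134426 0.09784875 0.095     ]
[ 0.63802025 -0.09972842  0.095     ]
```

{"method": "send_rows", "body": {
  "plan": [
    [[0,0,0,1,11,30,22],[0,0,0,1,11,60,22],[0,0,0,1,11,80,22],[0,0,0,1,11,90,22],[0,0,0,1,11,100,22],[0,0,0,1,11,108,22],[0,0,0,1,11,114,22],[0,0,0,1,11,114,22],[0,0,0,1,11,114,22]]
  ]
}}

```text
time_s: 3.08
eef_pos: [0.4608, 0.0432, 0.146]
eef_rot: [3.141, 0.001, 1.355]
force: [0.2, -0.4, 0.2]
finger_gap: 0.247
```

```bash
python3 - <<'E'
from h import *
s=get_state(); print(s['eef_pos'],s['force'])
c=get_calibration('wrist'); im=camera('wrist')
cv2.imwrite('pics/w2.png',im)
E
```

```text
[0.46076773 0.04316475 0.14600934] [ 0.19433281 -0.37053194  0.17394561]
```

View pics/w2.png

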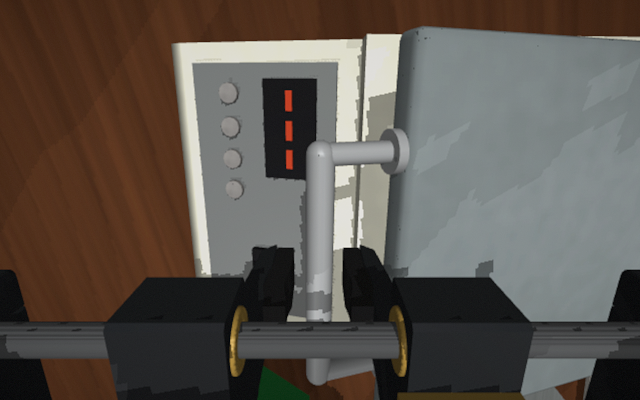

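The bar lies centred between the fingers at column 318, with its ends at rows about 143 and 385. I use its length to check the height.

```bash
python3 - <<'E'
from h import *
c=get_calibration('wrist')
for z in (.14,.15,.155,.16,.165,.17):
    a=at_z(c,320,141,z);b=at_z(c,318,386,z);w=np.linalg.norm(at_z(c,305,225,z)-at_z(c,332,225,z));print(z,np.linalg.norm(a-b),w,tool((a+b)/2))
E
```

```text
0.14 0.1322242408029072 0.012475098307920152 [-9.89529475 -0.8041088   6.19989099]
0.15 0.1235762822584699 0.011659180346511817 [-4.1300995  -0.83520405 -3.80257278]
0.155 0.11925230298625121 0.011251221365807597 [-1.24750187 -0.85075167 -8.80380467]
0.16 0.11492832371403255 0.010843262385103431 [  1.63509576  -0.86629929 -13.80503655]
0.165 0.11060434444181386 0.01043530340439926 [  4.51769338  -0.88184692 -18.80626844]
0.17 0.10628036516959519 0.010027344423695095 [  7.40029101  -0.89739454 -23.80750033]
```

Height is consistent: the bar is 12–19 mm behind the tips. I close and start the arc.

{"method": "send_rows", "body": {
  "plan": [
    [[0,0,0,0,0,0,0],[0,0,0,0,0,0,0],[0,0,0,0,0,0,0],[0,0,0,0,0,0,0],[0,0,0,0,0,0,0],[0,0,0,0,0,0,0],[0,0,0,1.5,0,-5,0],[0,0,0,0,3.5,-10.6,0],[0,0,0,0,6,-17,0],[0,0,0,0,8.7,-23.3,0],[0,0,0,0,14.8,-35.7,0],[0,0,0,0,21.6,-47.7,0],[0,0,0,0,29.4,-59.1,0],[0,0,0,0,37.9,-69.9,0],[0,0,0,0,37.9,-69.9,0]]
  ]
}}

```text
time_s: 4.38
eef_pos: [0.498, 0.0349, 0.2178]
eef_rot: [-3.141, 0.001, 1.355]
force: [-5.6, 0.9, 5.2]
finger_gap: 0.112
```

{"method": "send_rows", "body": {
  "plan": [
    [[0,0,0,0,9.2,-10.2,0],[0,0,0,0,19.2,-19.8,0],[0,0,0,0,29.8,-28.6,0],[0,0,0,0,40.9,-36.7,0],[0,0,0,0,52.6,-44,0],[0,0,0,0,64.8,-50.4,0],[0,0,0,0,77.4,-56,0],[0,0,0,0,90.4,-60.7,0],[0,0,0,0,103.7,-64.4,0],[0,0,0,0,117.2,-67.2,0],[0,0,0,0,117.2,-67.2,0]]
  ]
}}

```text
time_s: 5.3
eef_pos: [0.6137, 0.0085, 0.286]
eef_rot: [3.141, 0.002, 1.353]
force: [-0.7, -2.2, 5.4]
finger_gap: 0.111
```

{"method": "send_rows", "body": {
  "plan": [
    [[0,0,0,0,8,-1.7,0],[0,0,0,0,15.6,-3,0],[0,0,0,0,23.5,-3.8,0],[0,0,0,0,31.4,-4,0],[0,0,0,0,35.3,-4,0],[0,0,0,0,35.3,-4,0],[0,0,0,0,35.3,-4,0]]
  ]
}}

```text
time_s: 5.88
eef_pos: [0.649, 0.0003, 0.2897]
eef_rot: [3.14, 0.002, 1.352]
force: [1.6, -0.3, -7.3]
finger_gap: 0.115
```

{"method": "send_rows", "body": {
  "plan": [
    [[0,0,0,0,2,1.5,0],[0,0,0,0,4,1.6,0],[0,0,0,0,6,1.7,0],[0,0,0,0,8,1.8,0],[0,0,0,0,10,2,0],[0,0,0,0,10,2,0]]
  ]
}}

```text
time_s: 6.38
eef_pos: [0.6597, -0.0021, 0.2887]
eef_rot: [3.137, 0.002, 1.352]
force: [-2.3, -1.2, 5.7]
finger_gap: 0.114
```

{"method": "send_rows", "body": {
  "plan": [
    [[0,0,0,0,1.5,0.1,0],[0,0,0,0,3,0.2,0],[0,0,0,0,4.5,0.3,0]]
  ]
}}

```text
time_s: 6.63
eef_pos: [0.6642, -0.0031, 0.2885]
eef_rot: [3.138, 0.002, 1.352]
force: [-3.9, -1.0, 1.7]
finger_gap: 0.115
```

{"method": "send_rows", "body": {
  "plan": [
    [[0,0,0,0,1.5,0.1,0],[0,0,0,0,3,0.2,0],[0,0,0,0,4.5,0.4,0]]
  ]
}}

```text
time_s: 6.88
eef_pos: [0.6687, -0.0042, 0.2881]
eef_rot: [3.138, 0.002, 1.352]
force: [-4.0, -0.9, 2.2]
finger_gap: 0.118
```

{"method": "send_rows", "body": {
  "plan": [
    [[0,0,0,0,1.5,0.1,0],[0,0,0,0,3,0.3,0],[0,0,0,0,4,0.4,0]]
  ]
}}

```text
time_s: 7.13
eef_pos: [0.6728, -0.0051, 0.2876]
eef_rot: [3.138, 0.002, 1.352]
force: [-3.4, -1.2, 3.4]
finger_gap: 0.112
```

{"method": "send_rows", "body": {
  "plan": [
    [[0,0,0,0,1.5,0.2,0],[0,0,0,0,3,0.5,0],[0,0,0,0,4,0.7,0]]
  ]
}}

```text
time_s: 7.38
eef_pos: [0.6771, -0.006, 0.2871]
eef_rot: [3.137, 0.002, 1.352]
force: [-4.4, -1.1, 4.0]
finger_gap: 0.113
```

{"method": "send_rows", "body": {
  "plan": [
    [[0,0,0,0,1.5,0.4,0],[0,0,0,0,3,0.7,0],[0,0,0,0,4,1,0]]
  ]
}}

```text
time_s: 7.63
eef_pos: [0.6814, -0.0071, 0.2862]
eef_rot: [3.137, 0.002, 1.352]
force: [-3.4, -0.4, 4.3]
finger_gap: 0.117
```

{"method": "send_rows", "body": {
  "plan": [
    [[0,0,0,0,1.5,0.5,0],[0,0,0,0,3,0.9,0],[0,0,0,0,3.5,1.1,0]]
  ]
}}

```text
time_s: 7.88
eef_pos: [0.6853, -0.008, 0.2853]
eef_rot: [3.136, 0.002, 1.352]
force: [-2.6, -1.0, 4.8]
finger_gap: 0.112
```

{"method": "send_rows", "body": {
  "plan": [
    [[0,0,0,0,1.5,0.4,0],[0,0,0,0,3,0.7,0],[0,0,0,0,3.5,0.9,0]]
  ]
}}

```text
time_s: 8.13
eef_pos: [0.6889, -0.0088, 0.2844]
eef_rot: [3.136, 0.002, 1.352]
force: [-2.6, -1.5, 3.1]
finger_gap: 0.11
```

{"method": "send_rows", "body": {
  "plan": [
    [[0,0,0,0,1.5,0.4,0],[0,0,0,0,3,0.7,0],[0,0,0,0,3.5,0.9,0]]
  ]
}}

```text
time_s: 8.38
eef_pos: [0.6914, -0.0093, 0.2837]
eef_rot: [3.138, 0.002, 1.352]
force: [-9.3, -1.0, 8.4]
finger_gap: 0.113
```

Resistance rises with a shortfall in travel, which looks like the buffer. A 1 mm probe should confirm it.

{"method": "send_rows", "body": {
  "plan": [
    [[0,0,0,0,1,0.3,0],[0,0,0,0,1,0.3,0]]
  ]
}}

```text
time_s: 8.55
eef_pos: [0.6914, -0.0094, 0.2837]
eef_rot: [3.141, 0.003, 1.352]
force: [-8.7, -1.3, 7.6]
finger_gap: 0.111
```

Contact confirmed: there was no further travel while the push stayed at about 9 N. I release and retreat.

{"method": "send_rows", "body": {
  "plan": [
    [[0,0,0,0,0,0,24],[0,0,0,0,0,0,24],[0,0,0,0,0,0,24],[0,0,0,0,0,0,24],[0,0,0,0,0,-10,24],[0,0,0,0,0,-20,24],[0,0,0,0,0,-40,24],[0,0,0,0,0,-70,24],[0,0,0,0,0,-100,40],[0,0,0,0,0,-100,40]]
  ]
}}

```text
time_s: 9.38
eef_pos: [0.6939, -0.0082, 0.3921]
eef_rot: [3.129, -0.001, 1.352]
force: [-0.1, -0.0, 0.4]
finger_gap: 0.397
```

```bash
python3 - <<'E'
from h import *
print(get_state()['force'])
# above block, a little back; approach pose
goto((.60,-.222,.30),1.57)
E
```

```text
[-0.06197415 -0.00703297  0.35623427]
row [0.7, 0.0, -12.5, -229.2, -46.3, 91.4]
```

{"method": "send_rows", "body": {
  "plan": [
    [[0.3,0,-6,-115,-23,0,40],[0.7,0,-12.5,-229,-46,0,40],[0.7,0,-12.5,-229,-46,0,40],[0.7,0,-12.5,-229,-46,0,40],[0.7,0,-12.5,-229,-46,0,40],[0.7,0,-12.5,-229,-46,0,40],[0.7,0,-12.5,-229,-46,110,40],[0.7,0,-12.5,-229,-46,130,40],[0.7,0,-12.5,-229,-46,150,40],[0.7,0,-12.5,-229,-46,150,40],[0.7,0,-12.5,-229,-46,150,40],[0.7,0,-12.5,-229,-46,150,40]]
  ]
}}

```text
time_s: 10.38
eef_pos: [0.6012, -0.222, 0.2418]
eef_rot: [-3.141, 0.0, 1.57]
force: [-0.3, 0.8, 0.9]
finger_gap: 0.453
```

```bash
python3 - <<'E'
from h import *
s=get_state();print(s['eef_pos'],s['eef_rot'])
im=camera('wrist'); b=camera('scene')
cv2.imwrite('pics/w3.png',np.hstack([im,cv2.resize(b[90:290,170:330],(320,400))])[:, :960])
o=cv2.resize(im[150:400,100:540],None,fx=1.2,fy=1.2); p=cv2.resize(b[90:250,190:400],None,fx=2.5,fy=1.875)
h=300; cv2.imwrite('pics/w3.png',np.vstack([np.pad(o,((0,0),(0,max(0,800-o.shape[1])),(0,0)))[:,:800],np.pad(p,((0,0),(0,max(0,800-p.shape[1])),(0,0)))[:,:800]]))
print(proj(get_calibration('wrist'),(.60,-.222,.102)))
E
```

```text
[ 0.60117643 -0.22196615  0.24182861] [-3.14106748e+00  1.66305186e-04  1.56999182e+00]
[315.08327514 184.30853541]
```

View pics/w3.png

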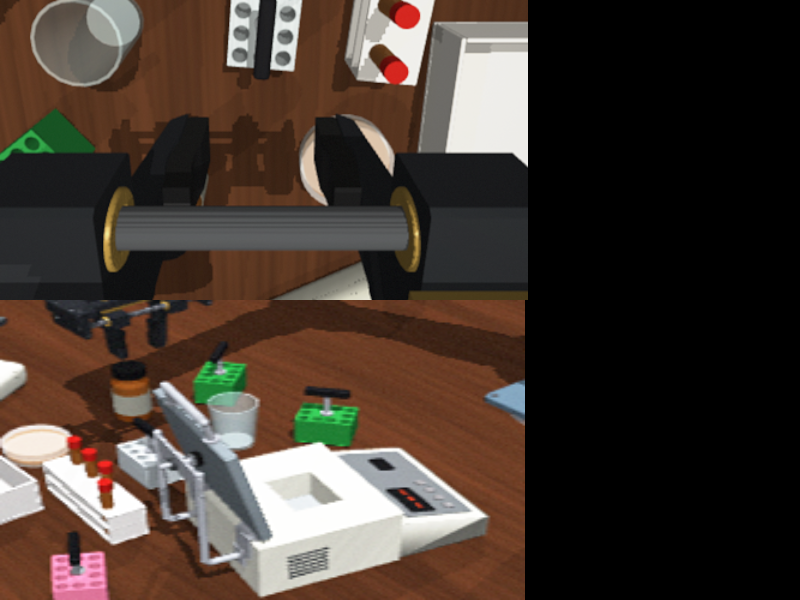

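The lid now leans back on the buffer and the bay is open. In the wrist view the aluminium block is at the top centre, with its bar near crop column 263 and its lower end near row 77. I take one enlarged crop to confirm it.

```bash
python3 - <<'E'
from h import *
c=get_calibration('wrist'); im=camera('wrist'); 
cv2.imwrite('pics/w4.png',cv2.resize(im[90:250,220:420],None,fx=4,fy=3.75,interpolation=cv2.INTER_CUBIC))
m=(im.max(2)<60).astype(np.uint8); m[225:]=0; m[:,:280]=0;m[:,360:]=0
n,l,st,ce=cv2.connectedComponentsWithStats(m); k=1+st[1:,4].argmax(); print(st[k],ce[k])
r=cv2.minAreaRect(np.argwhere(l==k)[:,::-1].astype(np.float32)); bx=cv2.boxPoints(r); print(bx)
for z in (.102,):
    P=np.array([at_z(c,*q,z) for q in bx]); print(P.round(4).tolist(),P.mean(0))
E
```

```text
[ 290   22   70  105 3290] [326.49756839  72.82340426]
[[289.99997   22.      ]
 [358.99997   22.      ]
 [358.99997  125.999985]
 [289.99997  125.999985]]
[[0.582, -0.0981, 0.102], [0.6329, -0.0982, 0.102], [0.6354, -0.1737, 0.102], [0.5801, -0.1736, 0.102]] [ 0.60758386 -0.13588815  0.102     ]
```

View pics/w4.png

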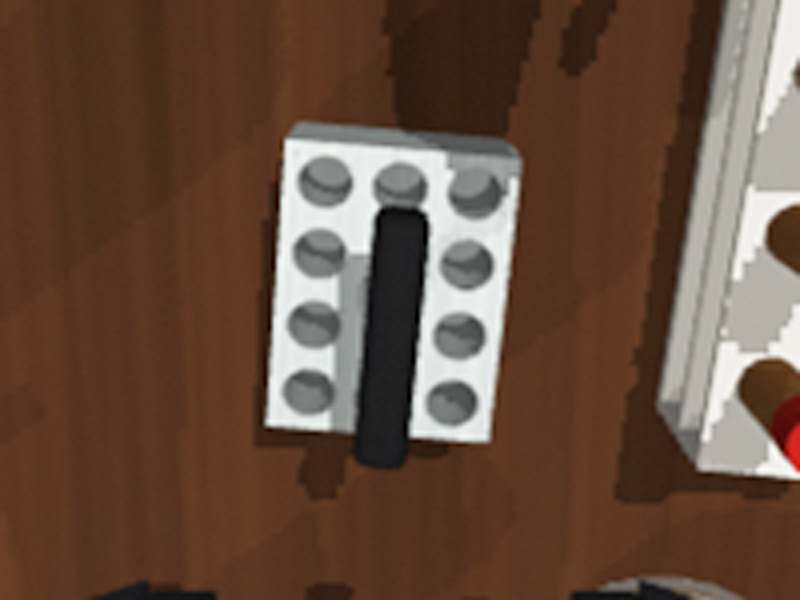

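This is the bare aluminium block with a black bar, neither green nor pink. The bar runs from crop (402,207) to (382,467), i.e. (320.5,145)–(315.5,214.5).

```bash
python3 - <<'E'
from h import *
c=get_calibration('wrist'); f=lambda x,y,z: at_z(c,x/4+220,y/3.75+90,z)
a=f(402,207,.102);b=f(382,467,.102); print(np.linalg.norm(a-b),(a+b)/2); d=a-b;yb=np.arctan2(-d[0],d[1]);print('yaw bar',yb)
P=np.array([f(*q,.05) for q in ((287,137),(520,157),(490,441),(265,427))]);print(P.mean(0),[np.linalg.norm(P[i]-P[i-1]) for i in range(4)])
d=P[0]+P[1]-P[2]-P[3];yt=np.arctan2(-d[0],d[1]);print(yt)
m=(a+b)/2; goto((m[0],m[1],.080),1.5708+(yb+yt)/2)
E
```

```text
0.060238548187548695 [ 0.60251918 -0.21918363  0.102     ]
yaw bar -0.07117800796532513
[ 0.60245265 -0.22047135  0.05      ] [np.float64(0.07740861162607639), np.float64(0.05549221349572499), np.float64(0.07633214091572901), np.float64(0.05714490124950783)]
-0.08491492985567152
row [0.3, 0.1, 4.4, 3.4, -1.2, 164.6]
```

```bash
python3 - <<'E'
from h import *
s=get_state();print(s['eef_pos'],s['eef_rot']); goto((.6025,-.2196,.08),1.493)
c=get_calibration('wrist');print(c['origin'],tool(c['origin']),c['orientation'])
E
```

```text
[ 0.60295333 -0.22221416  0.24456289] [3.13685673e+00 1.97433024e-03 1.56992183e+00]
row [0.3, 0.1, 4.4, 2.9, -1.2, 164.6]
[ 0.60113911 -0.14344473  0.39109693] [  78.47835542   -1.18837856 -146.69654308] [-0.30700295 -0.0051291  -0.0014388 ]
```

{"method": "send_rows", "body": {
  "plan": [
    [[0.3,0.1,4.4,3,-1,40,36],[0.3,0.1,4.4,3,-1,80,36],[0.3,0.1,4.4,3,-1,110,36],[0.3,0.1,4.4,3,-1,130,36],[0.3,0.1,4.4,3,-1,130,36],[0.3,0.1,4.4,3,-1,130,36]]
  ]
}}

```text
time_s: 11.03
eef_pos: [0.6035, -0.2196, 0.1159]
eef_rot: [3.141, 0.0, 1.493]
force: [0.1, 0.2, 0.3]
finger_gap: 0.411
```

```bash
python3 - <<'E'
from h import *
s=get_state();print(s['eef_pos'],s['eef_rot'],s['joint_vel'].round(3)); goto((.6025,-.2196,.08),1.493)
E
```

```text
[ 0.60351679 -0.21964517  0.11588748] [3.14067451e+00 2.93943396e-04 1.49304920e+00] [ 0.004 -0.033 -0.014 -0.025 -0.003 -0.001 -0.001]
row [0.1, 0.0, 0.0, -0.0, -1.1, 35.9]
```

{"method": "send_rows", "body": {
  "plan": [
    [[0,0,0,0,-1,12,36],[0,0,0,0,-1,24,36],[0,0,0,0,-1,35,36],[0,0,0,0,-1,35,36],[0,0,0,0,-1,35,0],[0,0,0,0,-1,35,0],[0,0,0,0,-1,35,0],[0,0,0,0,-1,35,0],[0,0,0,0,-1,35,0],[0,0,0,0,-1,35,0],[0,0,0,0,-1,35,0],[0,0,0,0,-1,35,0]]
  ]
}}

```text
time_s: 12.03
eef_pos: [0.603, -0.2196, 0.0814]
eef_rot: [3.14, 0.0, 1.493]
force: [-0.0, -0.0, 3.2]
finger_gap: 0.13
```

Gripped (11.4 mm). I lift and go to a look pose beside the bay.

{"method": "send_rows", "body": {
  "plan": [
    [[0,0,0,0,0,-5,0],[0,0,0,0,0,-15,0],[0,0,0,0,0,-40,0],[0,0,0,0,0,-70,0],[0,0,0,0,0,-100,0],[0,0,0,0,0,-130,0],[0,0,0,0,0,-160,0],[0,0,0,0,0,-190,0],[0,0,0,0,0,-190,0],[0,0,0,0,0,-190,0]]
  ]
}}

```text
time_s: 12.87
eef_pos: [0.6031, -0.2196, 0.2728]
eef_rot: [3.137, 0.001, 1.493]
force: [-0.4, 0.2, -6.1]
finger_gap: 0.133
```

```bash
python3 - <<'E'
from h import *
s=get_state();print(s['finger_gap'],s['force']); goto((.533,-.074,.27),1.356)
E
```

```text
0.1329947154105876 [-0.39103961  0.23245568 -6.08762931]
row [0.2, 0.1, 7.9, 139.7, -81.2, 2.2]
```

{"method": "send_rows", "body": {
  "plan": [
    [[0.1,0,2,35,-20,0,0],[0.2,0.1,4,70,-40,0,0],[0.2,0.1,6,105,-60,0,0],[0.2,0.1,7.9,130,-75,0,0],[0.2,0.1,7.9,140,-81,0,0],[0.2,0.1,7.9,140,-81,0,0],[0.2,0.1,7.9,140,-81,0,0],[0.2,0.1,7.9,140,-81,0,0],[0.2,0.1,7.9,140,-81,0,0]]
  ]
}}

```text
time_s: 13.62
eef_pos: [0.5332, -0.0754, 0.2714]
eef_rot: [-3.141, -0.0, 1.353]
force: [-0.9, -1.2, -4.4]
finger_gap: 0.134
```

```bash
python3 - <<'E'
from h import *
s=get_state();print(s['eef_pos'],s['eef_rot'],s['finger_gap']); c=get_calibration('wrist'); im=camera('wrist'); cv2.imwrite('pics/w5.png',im)
print(proj(c,(.554,.0235,.095)),c)
E
```

```text
[ 0.53322808 -0.07541817  0.27141509] [-3.14141343e+00 -3.93686177e-04  1.35297854e+00] 0.13407923533552735
[318.02288469  59.07229069] {'fx': 355.1719316178124, 'fy': 355.1719316178124, 'cx': 317.9166261491339, 'cy': 198.97371298059906, 'origin': array([0.54890247, 0.00118413, 0.41817732]), 'orientation': array([-3.04524126e-01, -1.56909737e-04, -2.18417992e-01])}
```

View pics/w5.png

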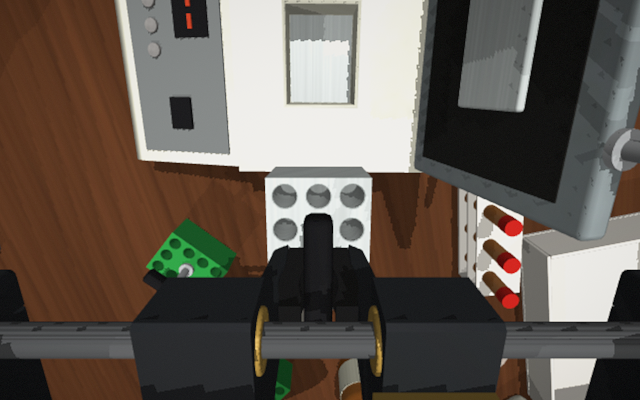

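Wrist view: the bay mouth spans columns about 285–357 and rows about 1–104. The held block's top is centred at column 318.5 and its edges are parallel to the bay's. Next I locate the rim edges exactly.

```bash
python3 - <<'E'
from h import *
c=get_calibration('wrist'); g=cv2.imread('pics/w5.png',0).astype(int)
for r in (20,60,90): print(r,g[r,279:295].tolist(),g[r,348:364].tolist())
for q in (295,320,348): print(q,g[0:8,q].tolist(),g[96:112,q].tolist())
for r in (178,195,215): print('blk',r,g[r,258:274].tolist(),g[r,364:380].tolist())
for q in (280,350): print('blk top',q,g[164:186,q].tolist())
s=get_state(); print(s['eef_pos'])
for q in ((285,104),(357,104),(285,2),(357,2),(321,104),(321,2)):
    print(q,tool(at_z(c,*q,.095)).round(1))
E
```

```text
20 [232, 233, 229, 214, 200, 181, 129, 93, 93, 88, 127, 140, 131, 131, 135, 137] [151, 150, 151, 150, 131, 101, 93, 94, 90, 151, 197, 207, 216, 229, 233, 232]
60 [235, 236, 236, 232, 223, 217, 181, 123, 98, 98, 119, 214, 235, 228, 228, 233] [190, 130, 139, 110, 91, 99, 98, 115, 192, 216, 210, 228, 236, 236, 235, 235]
90 [237, 237, 237, 237, 234, 228, 224, 163, 96, 101, 97, 174, 227, 228, 224, 227] [165, 142, 112, 82, 84, 93, 118, 201, 224, 218, 231, 238, 237, 237, 237, 237]
295 [198, 192, 189, 149, 104, 108, 98, 87] [227, 227, 227, 227, 228, 215, 168, 141, 178, 222, 235, 237, 238, 238, 238, 238]
320 [202, 197, 196, 165, 115, 106, 107, 108] [224, 223, 224, 224, 224, 218, 191, 155, 183, 229, 235, 234, 236, 238, 238, 238]
348 [208, 200, 200, 177, 128, 104, 106, 106] [137, 135, 135, 134, 135, 133, 130, 137, 176, 222, 230, 225, 233, 238, 237, 238]
blk 178 [40, 39, 43, 44, 45, 40, 100, 200, 230, 227, 226, 225, 223, 225, 226, 227] [213, 211, 211, 211, 210, 210, 216, 189, 110, 32, 35, 39, 38, 37, 37, 37]
blk 195 [64, 64, 66, 65, 64, 63, 56, 168, 233, 239, 238, 237, 233, 212, 147, 93] [128, 179, 219, 227, 225, 226, 232, 166, 53, 60, 59, 60, 60, 59, 61, 60]
blk 215 [64, 64, 66, 64, 65, 69, 64, 76, 209, 241, 238, 237, 234, 232, 233, 234] [234, 233, 235, 228, 224, 230, 183, 93, 60, 64, 65, 64, 64, 62, 60, 58]
blk top 280 [239, 243, 202, 111, 117, 118, 118, 117, 117, 116, 115, 120, 118, 157, 225, 239, 237, 237, 238, 229, 194, 136]
blk top 350 [239, 243, 202, 111, 117, 116, 116, 118, 118, 116, 117, 116, 114, 152, 216, 231, 230, 230, 231, 211, 157, 137]
[ 0.53330813 -0.07519922  0.27161225]
(285, 104) [ 64.1 -30.2 176.6]
(357, 104) [ 64.1  33.2 176.7]
(285, 2) [144.3 -27.9 176.7]
(357, 2) [144.3  30.6 176.7]
(321, 104) [ 64.1   1.5 176.7]
(321, 2) [144.3   1.4 176.7]
```

```bash
python3 - <<'E'
from h import *
c=get_calibration('wrist'); s=get_state()
z=s['eef_pos'][2]-.0314
print('far edge',tool(at_z(c,318,177.5,z),s)); 
for r,a,b in ((178,264.3,371.6),(195,264.9,370.9),(215,265.7,370.3)):print([tool(at_z(c,q,r,z),s)[1].round(1) for q in (a,b)])
print('bay',tool(at_z(c,320.6,104,.095),s),tool(at_z(c,320.7,3.2,.095),s))
E
```

```text
far edge [33.78181856 -1.20707283 31.42101044]
[np.float64(-28.9), np.float64(26.5)]
[np.float64(-29.0), np.float64(26.5)]
[np.float64(-29.1), np.float64(26.7)]
bay [ 64.10716669   1.17012785 176.65247341] [143.394063     1.11512019 176.70203408]
```

Relative to the block, the bay centre is about +108 mm in tool x and +2.3 mm in tool y. I move over it and lower to just above the deck.

{"method": "send_rows", "body": {
  "plan": [
    [[0,0,0,25,0.6,0,0],[0,0,0,55,1.2,0,0],[0,0,0,85,1.8,0,0],[0,0,0,100,2.2,0,0],[0,0,0,107,2.3,0,0],[0,0,0,107,2.3,20,0],[0,0,0,107,2.3,45,0],[0,0,0,107,2.3,65,0],[0,0,0,107,2.3,75,0],[0,0,0,107,2.3,80,0],[0,0,0,107,2.3,80,0],[0,0,0,107,2.3,80,0],[0,0,0,107,2.3,80,0]]
  ]
}}

```text
time_s: 14.75
eef_pos: [0.5597, 0.0288, 0.1929]
eef_rot: [3.139, -0.001, 1.353]
force: [-0.3, 0.0, -4.5]
finger_gap: 0.133
```

```bash
python3 - <<'E'
from h import *
s=get_state();print(s['eef_pos'],s['eef_rot'],s['force'],s['finger_gap']); c=get_calibration('wrist'); im=camera('wrist'); b=camera('scene'); 
a=cv2.resize(im[120:280,218:418],(800,300*800//750)); cv2.imwrite('pics/w6.png',np.vstack([cv2.resize(im[130:250,228:408],(800,330),interpolation=cv2.INTER_CUBIC)[:, :],cv2.resize(b[130:240,240:400],(800,270),interpolation=cv2.INTER_CUBIC)]))
z=s['eef_pos'][2]
cv2.imwrite('pics/w6full.png',im)
E
```

```text
[0.55967421 0.02876869 0.19293435] [ 3.13933343e+00 -1.24245053e-03  1.35264857e+00] [-0.34605283  0.0154395  -4.51927718] 0.13272653314453217
```

View pics/w6.png

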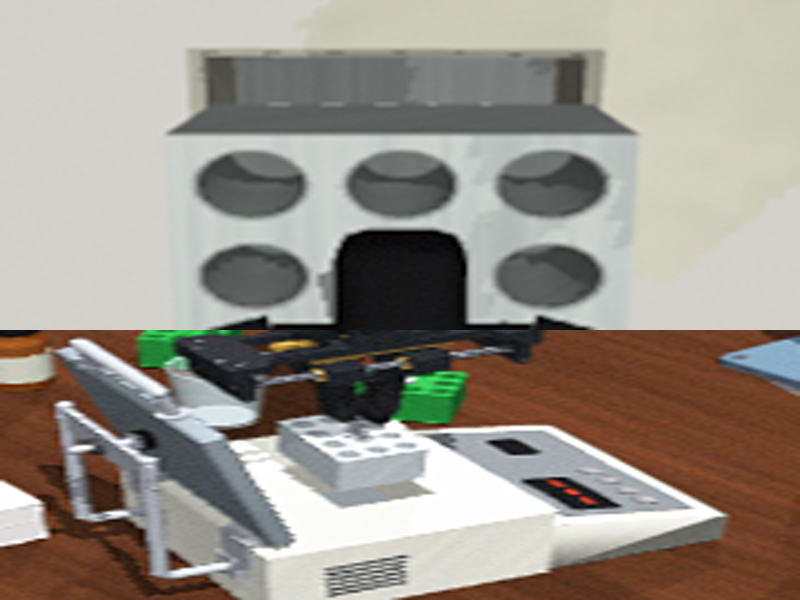

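Wrist crop: the bay's far rim shows beyond the block, which hangs about 17 mm above the deck, so I can compare the two edges directly. Scene crop: the block hovers over the bay and the lid is against the buffer.

```bash
python3 - <<'E'
from h import *
g=cv2.imread('pics/w6full.png',0).astype(int); c=get_calibration('wrist'); s=get_state()
for r in (154,158,162): print(r,g[r,264:282].tolist(),g[r,352:370].tolist())
for q in (290,320,345): print(q,g[140:182,q].tolist())
for r in (185,195): print(r,g[r,260:272].tolist(),g[r,364:376].tolist())
t=lambda u,v,z:tool(at_z(c,u,v,z),s).round(1); z=s['eef_pos'][2]
print('rim',t(270.3,150,.095),t(364.1,150,.095),'block bottom',t(273.7,167.5,z-.081),t(363.7,167.5,z-.081),'top',t(265.8,178.4,z-.0314),t(371.3,178.4,z-.0314))
E
```

```text
154 [208, 207, 207, 209, 209, 202, 183, 172, 162, 137, 101, 79, 78, 77, 78, 78, 90, 104] [108, 85, 66, 67, 68, 68, 63, 92, 137, 151, 146, 163, 193, 206, 205, 205, 205, 205]
158 [207, 208, 208, 209, 209, 205, 187, 172, 162, 149, 110, 78, 83, 79, 78, 79, 84, 105] [110, 80, 65, 67, 67, 68, 63, 110, 145, 150, 146, 173, 200, 206, 205, 206, 206, 207]
162 [209, 208, 208, 208, 208, 210, 191, 172, 167, 166, 121, 76, 81, 84, 84, 80, 84, 105] [111, 79, 67, 69, 68, 68, 63, 121, 150, 149, 146, 179, 204, 208, 206, 206, 206, 206]
290 [208, 208, 207, 207, 208, 208, 209, 197, 152, 143, 143, 114, 109, 109, 110, 110, 110, 111, 110, 110, 109, 109, 110, 110, 111, 110, 108, 129, 119, 92, 94, 94, 91, 93, 94, 96, 96, 93, 123, 181, 204, 201]
320 [200, 201, 201, 201, 201, 200, 203, 186, 154, 141, 133, 125, 128, 129, 119, 109, 110, 109, 110, 117, 122, 122, 121, 121, 125, 130, 121, 106, 97, 95, 95, 96, 95, 94, 95, 94, 92, 89, 124, 187, 210, 207]
345 [200, 199, 200, 200, 200, 201, 200, 191, 159, 134, 132, 131, 125, 125, 126, 126, 125, 126, 126, 126, 126, 126, 126, 126, 126, 125, 126, 118, 100, 94, 94, 93, 93, 95, 96, 93, 92, 90, 119, 173, 192, 191]
185 [207, 208, 207, 208, 208, 206, 205, 206, 206, 205, 203, 203] [191, 190, 191, 190, 188, 189, 188, 199, 207, 208, 207, 207]
195 [208, 208, 208, 209, 208, 206, 206, 206, 206, 206, 198, 174] [120, 181, 200, 198, 192, 188, 192, 201, 207, 208, 208, 207]
rim [ 36.8 -34.1  97.7] [36.7 30.8 97.9] block bottom [ 28.2 -30.1  81. ] [28.1 28.7 81.1] top [ 33.3 -28.1  31.4] [33.3 26.4 31.5]
```

The correction is small: +0.7 mm in x and −0.8 mm in y. I lower the block slowly.

{"method": "send_rows", "body": {
  "plan": [
    [[0,0,0,0.7,-0.8,4,0],[0,0,0,0.7,-0.8,8,0],[0,0,0,0.7,-0.8,12,0],[0,0,0,0.7,-0.8,15,0],[0,0,0,0.7,-0.8,18,0],[0,0,0,0.7,-0.8,21,0],[0,0,0,0.7,-0.8,24,0],[0,0,0,0.7,-0.8,27,0],[0,0,0,0.7,-0.8,27,0]]
  ]
}}

```text
time_s: 15.6
eef_pos: [0.5603, 0.0319, 0.1668]
eef_rot: [3.137, -0.004, 1.354]
force: [2.4, 1.9, -4.2]
finger_gap: 0.132
```

```bash
python3 - <<'E'
from h import *
for i in range(2):
    s=get_state();print(s['eef_pos'],s['eef_rot'],s['force'],s['ft_torque']); goto((.559,.0297,.160),1.3527); camera('top')
E
```

```text
[0.56034551 0.0318628  0.16680308] [ 3.1367034  -0.00406258  1.35448392] [ 2.36002081  1.86737563 -4.21349752] [ 0.56214743 -0.41949096 -0.08745594]
row [0.3, -0.2, 0.1, -2.4, -0.9, 6.8]
[0.55972563 0.03105874 0.16623723] [ 3.13794564e+00 -2.95851592e-03  1.35398542e+00] [ 0.91164111  2.59585361 -4.27988393] [ 0.79487791 -0.50628321 -0.07493007]
row [0.2, -0.2, 0.1, -1.5, -0.4, 6.2]
```

{"method": "send_rows", "body": {
  "plan": [
    [[0.2,-0.2,0,0.5,0,1,0],[0.2,-0.2,0,0.5,0,3,0],[0.2,-0.2,0,0.5,0,5,0],[0.2,-0.2,0,0.5,0,7,0],[0.2,-0.2,0,0.5,0,9,0],[0.2,-0.2,0,0.5,0,10,0],[0.2,-0.2,0,0.5,0,10,0]]
  ]
}}

```text
time_s: 16.28
eef_pos: [0.5591, 0.031, 0.1554]
eef_rot: [-3.14, 0.001, 1.353]
force: [1.0, 1.9, -5.2]
finger_gap: 0.128
```

{"method": "send_rows", "body": {
  "plan": [
    [[0,0,0,0.7,0,3,0],[0,0,0,0.7,0,6,0],[0,0,0,0.7,0,9,0],[0,0,0,0.7,0,12,0],[0,0,0,0.7,0,15,0],[0,0,0,0.7,0,18,0],[0,0,0,0.7,0,20,0],[0,0,0,0.7,0,20,0]]
  ]
}}

```text
time_s: 16.95
eef_pos: [0.5589, 0.0315, 0.1349]
eef_rot: [-3.139, 0.002, 1.353]
force: [-0.9, 1.8, -6.4]
finger_gap: 0.132
```

Going in freely, with about 9 mm left. I finish gently at 1–1.5 mm per row.

{"method": "send_rows", "body": {
  "plan": [
    [[0,0,0,0.3,0,1.5,0],[0,0,0,0.3,0,3,0],[0,0,0,0.3,0,4.5,0],[0,0,0,0.3,0,6,0],[0,0,0,0.3,0,7,0],[0,0,0,0.3,0,7,0]]
  ]
}}

```text
time_s: 17.45
eef_pos: [0.5593, 0.0313, 0.1289]
eef_rot: [-3.14, 0.003, 1.353]
force: [-2.5, 0.6, 7.2]
finger_gap: 0.134
```

{"method": "send_rows", "body": {
  "plan": [
    [[0,0,0,0,0,0.7,0],[0,0,0,0,0,1.4,0],[0,0,0,0,0,2,0],[0,0,0,0,0,2,0]]
  ]
}}

```text
time_s: 17.78
eef_pos: [0.56, 0.0307, 0.1287]
eef_rot: [3.142, 0.004, 1.352]
force: [-4.6, -0.4, 16.3]
finger_gap: 0.13
```

Contact at TCP z 0.1288, about 2 mm above the expected 0.126. I ease off the push and look before releasing.

{"method": "send_rows", "body": {
  "plan": [
    [[0,0,0,0,0,-0.3,0],[0,0,0,0,0,-0.3,0],[0,0,0,0,0,-0.3,0]]
  ]
}}

```text
time_s: 18.03
eef_pos: [0.5601, 0.0309, 0.1289]
eef_rot: [3.141, 0.004, 1.353]
force: [-0.3, 1.0, -0.8]
finger_gap: 0.133
```

```bash
python3 - <<'E'
from h import *
s=get_state();print(s['eef_pos'],s['eef_rot'],s['force'],s['ft_torque']); im=camera('wrist'); b=camera('scene'); 
cv2.imwrite('pics/w7.png',np.vstack([cv2.resize(im[110:250,228:408],(800,340),interpolation=cv2.INTER_CUBIC),cv2.resize(b[140:230,260:380],(800,260),interpolation=cv2.INTER_CUBIC)]))
E
```

```text
[0.5600753  0.03090814 0.12889832] [3.14125653 0.00354107 1.35258388] [-0.29839994  1.00610504 -0.82855711] [ 0.43856815 -0.04501294 -0.01695269]
```

View pics/w7.png

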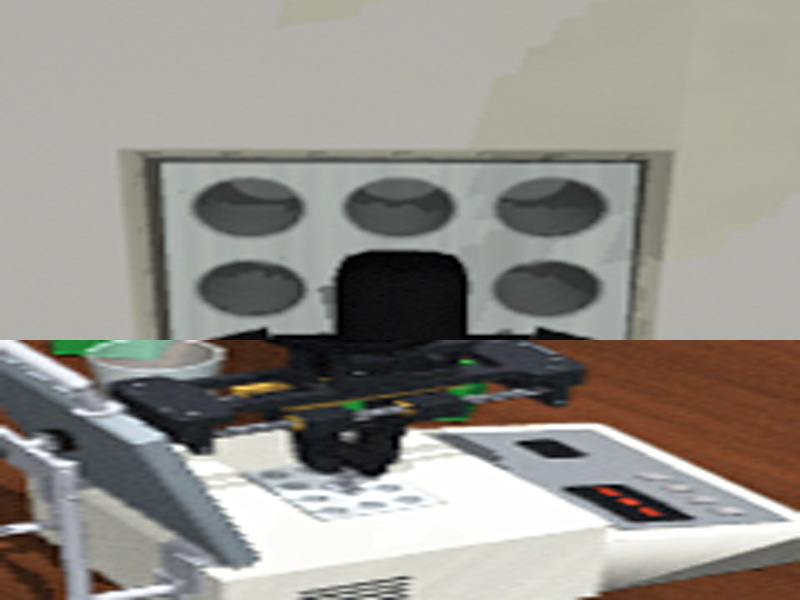

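The block sits inside the rim and looks flush in both views, with even side gaps. I release it, let it settle, and retreat upward.

{"method": "send_rows", "body": {
  "plan": [
    [[0,0,0,0,0,0,34],[0,0,0,0,0,0,34],[0,0,0,0,0,0,34],[0,0,0,0,0,0,34],[0,0,0,0,0,0,34],[0,0,0,0,0,-10,34],[0,0,0,0,0,-25,34],[0,0,0,0,0,-40,34],[0,0,0,0,0,-40,0],[0,0,0,0,0,-40,0],[0,0,0,0,0,-40,0],[0,0,0,0,0,-40,0],[0,0,0,0,0,-40,0],[0,0,0,0,0,-40,0]]
  ]
}}

```text
time_s: 19.3
eef_pos: [0.5597, 0.031, 0.1683]
eef_rot: [-3.141, 0.004, 1.353]
force: [-0.1, 1.0, 1.1]
finger_gap: 0.007
```

```bash
python3 - <<'E'
from h import *
s=get_state();print(s['eef_pos'],s['force'],s['finger_gap']); goto((.560,.0309,.15),1.3527); camera('wrist');camera('wrist');s=get_state();print(s['eef_pos'],s['force'])
E
```

```text
[0.559739   0.03095598 0.16830627] [-0.13930373  0.9858479   1.13146626] 0.006762395709911356
row [-0.0, 0.2, -0.0, 0.1, 0.3, 18.3]
[0.55989499 0.03096977 0.16852435] [-0.35883293  0.60779029 -0.35978754]
```

The fingers are closed above the bar, whose top should be at z = 0.147 if the block is home. I feel for it gently.

{"method": "send_rows", "body": {
  "plan": [
    [[0,0,0,0,0,8,0],[0,0,0,0,0,14,0],[0,0,0,0,0,17,0],[0,0,0,0,0,17,0]]
  ]
}}

```text
time_s: 19.73
eef_pos: [0.5591, 0.0308, 0.1503]
eef_rot: [-3.139, 0.004, 1.353]
force: [0.1, 0.2, 0.1]
finger_gap: 0.002
```

{"method": "send_rows", "body": {
  "plan": [
    [[0,0,0,0,0,1,0],[0,0,0,0,0,2,0],[0,0,0,0,0,2,0]]
  ]
}}

```text
time_s: 19.98
eef_pos: [0.559, 0.0308, 0.1481]
eef_rot: [-3.139, 0.004, 1.353]
force: [0.3, 0.5, -0.1]
finger_gap: 0.004
```

{"method": "send_rows", "body": {
  "plan": [
    [[0,0,0,0,0,1,0],[0,0,0,0,0,2,0],[0,0,0,0,0,2,0]]
  ]
}}

```text
time_s: 20.23
eef_pos: [0.5596, 0.0309, 0.1475]
eef_rot: [-3.14, 0.005, 1.353]
force: [-3.8, -0.4, 12.0]
finger_gap: 0.008
```

The bar top is at 0.1475 against 0.147 expected, so the block is home. I retreat well clear and take a last look.

{"method": "send_rows", "body": {
  "plan": [
    [[0,0,0,0,0,-15,0],[0,0,0,0,0,-45,0],[0,0,0,0,0,-80,0],[0,0,0,0,0,-120,0],[0,0,0,0,0,-160,0],[0,0,0,0,-30,-190,0],[0,0,0,-40,-60,-190,0],[0,0,0,-80,-80,-190,0],[0,0,0,-120,-90,-190,0],[0,0,0,-160,-90,-190,0],[0,0,0,-200,-90,-190,0],[0,0,0,-200,-90,-190,0],[0,0,0,-200,-90,-190,0]]
  ]
}}

```text
time_s: 21.32
eef_pos: [0.4279, -0.1472, 0.3386]
eef_rot: [-3.141, 0.006, 1.346]
force: [0.6, 0.6, 0.0]
finger_gap: 0.004
```

```bash
python3 - <<'E'
from h import *
s=get_state();print(s['time_s'],s['eef_pos'],s['force']); im=camera('top'); b=camera('scene'); 
cv2.imwrite('pics/f.png',np.vstack([cv2.resize(b[110:260,180:400],(800,400),interpolation=cv2.INTER_CUBIC),cv2.resize(im[90:290,240:500],(800,200))]))
E
```

```text
21.3167 [ 0.42787598 -0.14717233  0.33864332] [0.57848273 0.61735631 0.02526456]
```

View pics/f.png

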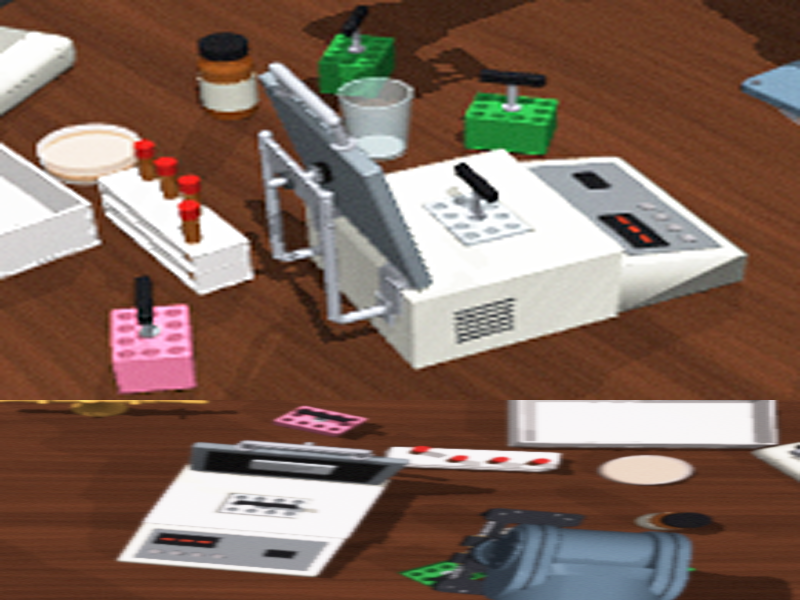

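The last view shows the block flush in the bay, the lid leaning on the buffer at about (320,172), and the bystanders in place. I hand in.

```bash
python3 -c "
from cell import *; print(finish_job())"
```

```text
the job is handed in; nothing more can be done
None
```

The lid rests on its rubber buffer, and the aluminium tube block is fully home in the bay. I handed the job in at about 21 s of the 72 s allowed, with the arm clear of everything.

- **Lid:** I swung it back by its handle in small steps until I felt the buffer at about 1.8 rad. The push there was about 9 N at the handle, and a further 1 mm probe gave no more travel. I then released it.
- **Block:** I lifted the bare aluminium block, not the green or pink ones, by its T-handle and lowered it into the bay. It touched lightly on one side on the way in, with about 3 N of sideways force.
- **Check that disagreed:** at first floor contact the tool read about 2–3 mm higher than expected, with up to 16 N of push. After release I felt the top of the handle bar with closed fingers, using about 12 N. It was at 147.5 mm against 147 mm expected.
- **Last look:** the final pictures showed the block flush with the deck, the lid against the buffer, and the nearby bystanders where they had been. The flask, slide box and spatula were outside those crops, so I did not check them, but the arm did not work near them.

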